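# Index the parts-dish arm one hole over

### The job

Move the parts-dish arm on the bench over by one hole, to the hole next to the green marker: hook a fingertip under the red pull ring, lift the spring pin clear, swing the arm across with the pin held up, then let the pin spring fully home in the green-marked hole and take the finger out of the ring. Do not pinch the ring or force the arm while the pin is in, and leave the can, the mug and the bearing where they stand.

Things in the scene. Friction and masses are not known exactly. Their poses are not given: they have to be found in the camera images.
- pivot (a point): Point on the vertical axis the arm swings about, on top of the fixed blue index plate (290 x 280 mm, 16 mm thick). The plate lies with its middle hole to the right of the pivot as the robot sees it. x axis: along the plate from the pivot to the middle hole; z up. Five 16 mm holes lie on a 140 mm radius about the pivot at -40, -20, 0, 20, 40 degrees from x (counter-clockwise from above positive).
- swing_arm (a joint): Angle of the yellow arm from the plate's x axis, rad, counter-clockwise from above positive. Starts near 0 (pin in the middle hole); the neighbouring holes are at +0.349 and -0.349. With the pin up it swings freely against slight friction (about 1 N at the ring) and stays where it is left.
- index_pin (a joint): Lift of the spring pin in the arm, m: 0 = fully home in a hole, 0.035 = upper stop. Spring and weight pull it down with 5 N at 0, 8 N at 0.020. The 12 mm round-nosed tip is clear of the plate above 0.013; let down between holes it rests on the plate at 0.013; it drops home by itself when within about 4 mm of a hole's middle.
- ring_center (a point): Centre of the opening (56 mm across; bar 7 mm thick) of the red pull ring fixed on the pin, 156 mm from the pivot axis along the arm and 105 mm above the bench with the pin home. Site x axis: outwards along the arm, z up. The ring leans 30 degrees outwards at its top, so its opening faces the pivot and up: a finger pointing outwards along the arm and 30 to 45 degrees down goes through.
- ring_top (a point): Middle of the ring's top bar, under which the fingertip hooks: 171 mm from the pivot axis along the arm, 132 mm above the bench with the pin home. Below the ring the pin runs in a 30 mm wide barrel on the arm that ends 66 mm above the bench.
- green_mark: Green disc marker, 22 mm across, 5 mm high, stuck on the plate 195 mm from the pivot, straight outwards of the hole the pin must go to (at +20 or -20 degrees). Origin at the centre of its underside. The arm passes over it.
- white_mark: White disc marker of the same size, beside the neighbouring hole on the other side (the wrong one). Origin at the centre of its underside.
- nose_point (a point): Point on the underside of the arm's centre line, 195 mm from the pivot; over the green marker when the arm is at the right hole. The arm is a bar 34 mm wide, top 40 mm above the bench, 250 mm long from the pivot, with a steel dish (112 mm across, rim 66 mm above the bench) centred 275 mm from the pivot.
- oil_can: Bystander: orange closed can, 60 mm across, 120 mm tall, loose, standing on the bench. Origin at the centre of its underside.
- mug: Bystander: blue mug, 76 mm across with a handle, 90 mm tall, loose, standing on the bench. Origin at the centre of its underside.
- bearing: Bystander: steel bearing disc, 56 mm across, 22 mm high, loose, lying on the bench. Origin at the centre of its underside.

How it is judged:
On the way, in this order (a step that is already met when the one before it is completed fails the run):
1. the pin is lifted clear while the arm is still at its first hole (value of joint index_pin above 0.011 m and value of joint swing_arm between -0.06 and 0.06 rad), for 0.1 s.
2. the arm is near the green-marked hole with the pin still up (horizontal distance between nose_point and green_mark below 0.035 m and value of joint index_pin above 0.006 m), for 0.05 s.
At the end, for the whole second after the job is handed in: The arm stands over the green marker (its nose point within 10 mm of the marker, seen from above), at rest, with the index pin fully home (within 3 mm) in the green-marked hole, and the finger is out of the ring. Can, mug and bearing stand within 25 mm of where they were (horizontal distance between nose_point and green_mark below 0.01 m and value of joint index_pin below 0.003 m and value of joint swing_arm between -0.4 and 0.4 rad and velocity of joint swing_arm between -0.02 and 0.02 rad/s and distance of each of oil_can, mug, bearing from where it was at the start of the episode below 0.025 m); the robot touches nothing.
It fails at once if the ring is pinched or wrenched (more than 35 N between fingers and ring) (contact force between the fingers and index_pin above 35 N).
It fails at once if the arm is forced between holes with the pin not lifted (value of joint index_pin below 0.004 m and (value of joint swing_arm between 0.05 and 0.3 rad or value of joint swing_arm between -0.3 and -0.05 rad or value of joint swing_arm between 0.4 and 0.65 rad or value of joint swing_arm between -0.65 and -0.4 rad)).
It fails at once if the can is moved or lifted (more than 25 mm) (distance of oil_can from where it was at the start of the episode above 0.025 m).
It fails at once if the mug is moved or lifted (more than 25 mm) (distance of mug from where it was at the start of the episode above 0.025 m).
It fails at once if the bearing is moved or lifted (more than 25 mm) (distance of bearing from where it was at the start of the episode above 0.025 m).
It also fails if it takes over 45 s, if anything falls off the work surface, if the arm or the gripper's body presses on something with over 40 N, if the wrist force passes 120 N, or if a joint passes its speed limit or range.

### The arm

A 6-joint arm with a two-finger parallel gripper is mounted at the origin on the work surface. World frame = base frame: x ahead of the robot, y to its left, z up, the work surface at z = 0. Lengths are in m, angles in rad, forces in N, time in s.
With the tool pointing down it reaches from about 0.275 to 0.875 m from the base axis. Payload 12.5 kg.
Tool frame: the origin (TCP) lies on the centre line of the jaws, within the pads' length; the fingertips stand r.tip_extent ahead of it and the grasp point (between the pads) is the TCP (r.tip_extent is the distance from the TCP to the fingertips, in m); z points along the fingers, y is the line along which they close (so a half turn about z gives the same grasp; the last joint's range is limited). The gripper opens to 85 mm and grips with 20 to 120 N. Pads are 22 mm wide; open, the fingers measure 114 mm over their backs; the gripper's body (76 mm by 85 mm) begins 54 mm behind the grasp point. The pads swing forward as they close: fully open they stand 13 mm farther back than shut.
Start: joints at [-1.409, 0.351, 1.652, -0, 1.139, -0.085], TCP at [0.134, -0.533, 0.25] pointing down, gripper open.
Joint ranges: [-2.75, 2.75], [-0.79, 2.1], [0.01, 2.65], [-1.57, 4.71], [0.07, 3.14], [-2.87, 2.87]. Speed limits (rad/s): [2.22, 2.22, 2.79, 3.14, 3.14, 3.14].

### API

Orientations are given as a unit quaternion [x, y, z, w].
In Python, from workcell import status, vision, job, models, r gives the robot as it stands. The module is installed in compiled form; this text tells all that it offers.
- The arm moves only by the tool apply_moves, never from a script. Its argument "motion" is a list of rows, each an object of numbers: "tx", "ty", "tz": the shift along the tool's x, y, z in m; "spin": the turn about the tool's z in rad. A call has 1 to 5 rows; each row is the pose to reach, as a shift and turn from the pose commanded when the call began, along the tool's axes at that moment; what a row does not reach only later rows make up. A row lasts 1/8 s, in which the tool goes at most 62.5 mm and 10.7 degrees, less where a joint would pass 70% of its speed; a pose out of reach is approached as far as the arm can. A call with a gripper value outside its range is refused whole. "jaw" is the opening, from -1 (shut) to 1 (fully open), set as the call begins (left out, the last holds). The fingers move at their own pace and stop on an object; "squeeze" is the grip in N (left out, the last holds). Time passes only in rows, so rows that repeat a pose let the fingers close. It gives the time, the measured TCP pose, the force, the opening and the grip force at its end, in the units of the state.
- status.get_obs(): the state, without advancing time (a new reading comes with each control period).
- vision.snapshot(name): name is "scene" or "top"; returns a dict with "image" (420x560x3 uint8, red, green, blue), "K" (3x3 intrinsics, pixels), "world_to_cam" (4x4, takes a point from world to camera coordinates). Camera axes: x right, y down, z forward; pixel columns grow to the right and rows downward; lengths in m; the calibration is good to about 2 mm. A picture is of the moment at which its call begins. There is no depth.
- job.sign_off(): hands the job in; it is judged then, once.
Trained networks look in a picture, given as the dict that the camera call returned (one of the last four; its "shot" number tells which), for a name from the list of things; names that differ only in an ending like _2 or _b are one class to them, and where a whole thing is asked for, a point or a joint stands for the part that bears it (a point fixed in the world has none). Each returns a list of dicts, best first, with "p" (0 to 1); they miss things now and then, are a little off and sometimes report something else, mostly with a low value. They report only what shows in the picture. A call takes as long as a camera call.
- models.find_in(picture, label): "at" ([column, row] in pixels, amid what is visible of it).
- models.outline_of(picture, label): "region" (420x560 bool, what is visible of it) and "at" ([column, row] in pixels, amid what is visible of it).
The state is a dict: "t": time; "joint_positions": joint angles; "qvel": joint speeds; "joint_torque": joint torques, N m; "eef_pos": TCP position; "tcp_rot": TCP orientation; "force": force on the tool from outside, world axes, zero at the start; "moment": the same for the moment, N m; "opening": finger opening in m; "gripper_force": force on a finger pad.
Only numpy, scipy, OpenCV 4.12 (cv2) and the standard library are available. Lean on these libraries where they do the work, as an engineer would, in place of code of your own. Each camera call takes 0.05 s, during which the arm holds its last target. There are 200 camera calls.

## Working session

There is one attempt and no reset: what is moved stays moved. The work goes in short steps, Python scripts to look and compute and a tool call to move; the robot and the scene stay as the last step left them, time stands still between calls to the robot, and variables do not carry over. Pictures are saved under pics/ and viewed, at most 10 in all, crops included, and the job is handed in when it is done.

Besides the shell and the picture viewer there is one more tool, called after "Request:" by a JSON object that holds its "api" and its "payload", one argument or row to a line. apply_moves: Moves the arm, as the interface text tells. Its arguments: {"type":"object","properties":{"motion":{"type":"array","items":{"type":"object","properties":{"tx":{"type":"number"},"ty":{"type":"number"},"tz":{"type":"number"},"spin":{"type":"number"}}}},"jaw":{"type":"number"},"squeeze":{"type":"number"}},"required":["motion"]}

```bash
mkdir -p pics; cat > h.py <<'E'
import numpy as np, cv2
from workcell import status, vision, job, models, r
def P(v): return v["K"]@v["world_to_cam"][:3]
def onplane(v,px,z):
    M=P(v); A=np.c_[M[:,0],M[:,1],-np.array([px[0],px[1],1.])]
    s=np.linalg.solve(A,-(M[:,2]*z+M[:,3])); return s[:2]
def tri(vs,pxs):
    A=[]
    for v,p in zip(vs,pxs):
        M=P(v); A+= [p[0]*M[2]-M[0], p[1]*M[2]-M[1]]
    X=np.linalg.svd(np.array(A))[2][-1]; return X[:3]/X[3]
def proj(v,X):
    q=P(v)@np.r_[X,1]; return q[:2]/q[2]
E
python3 - <<'E'
from h import *
np.set_printoptions(precision=4,suppress=True)
s=vision.snapshot("scene"); t=vision.snapshot("top")
for n,v in (("scene",s),("top",t)):
    cv2.imwrite(f"pics/{n}0.png",v["image"][:,:,::-1])
    W=np.array(v["world_to_cam"]); print(n,"cam at",-W[:3,:3].T@W[:3,3])
for l in ["pivot","ring_center","ring_top","green_mark","white_mark","nose_point","oil_can","mug","bearing"]:
    o=[]
    for v in (s,t):
        d=models.find_in(v,l); o.append(d[0] if d else None)
    print(l,[(np.round(d["at"],1),round(d["p"],2)) if d else None for d in o], tri((s,t),[d["at"] for d in o]) if all(o) else "")
ob=status.get_obs(); print({k:np.round(ob[k],4) for k in ob}, r.tip_extent)
E
```

```text
scene cam at [ 0.9451 -0.5698  0.5509]
top cam at [0.4589 0.0235 1.1571]
pivot [(array([227.8, 279.7]), 0.62), (array([318.2, 221.8]), 0.89)] [ 0.5556 -0.0696 -0.0128]
ring_center [(array([214.7, 248.1]), 0.89), (array([340.8, 219.1]), 0.58)] [ 0.5578 -0.112   0.0925]
ring_top [(array([210.9, 250. ]), 0.81), (array([341.8, 222.5]), 0.57)] [ 0.5505 -0.1147  0.0872]
green_mark [(array([240.6, 304.1]), 0.69), (array([349.1, 193.5]), 0.37)] [ 0.6302 -0.1431  0.0226]
white_mark [(array([175.6, 281.6]), 0.62), (array([356.7, 247.2]), 0.57)] [ 0.4954 -0.1583  0.0226]
nose_point [(array([193.8, 300.2]), 0.56), (array([370.3, 218.9]), 0.86)] [ 0.5659 -0.1908  0.0395]
oil_can [(array([319.7, 199.7]), 0.83), (array([219.1, 191.2]), 0.63)] [0.6249 0.184  0.0578]
mug [(array([247.5, 187. ]), 0.79), (array([227.1, 262.9]), 0.69)] [0.4484 0.1612 0.0489]
bearing [(array([167. , 406.4]), 0.85), (array([432.1, 186.7]), 0.78)] [ 0.6513 -0.352   0.0276]
{'t': np.float64(1.0), 'joint_positions': array([-1.4086,  0.3507,  1.6518,  0.    ,  1.1391, -0.0846]), 'qvel': array([ 0.0021, -0.0008, -0.0005,  0.002 , -0.0003, -0.0013]), 'joint_torque': array([  0.0016, -50.6027, -29.1644,   0.0002,   0.0008,  -0.    ]), 'eef_pos': array([ 0.1344, -0.5333,  0.2503]), 'tcp_rot': array([ 0.9924,  0.1231,  0.    , -0.    ]), 'force': array([0.6702, 0.0826, 0.3276]), 'moment': array([-0.0083, -0.0019, -0.0364]), 'gripper_force': np.float64(0.0), 'opening': np.float64(0.0855)} 0.019
```

View pics/scene0.png

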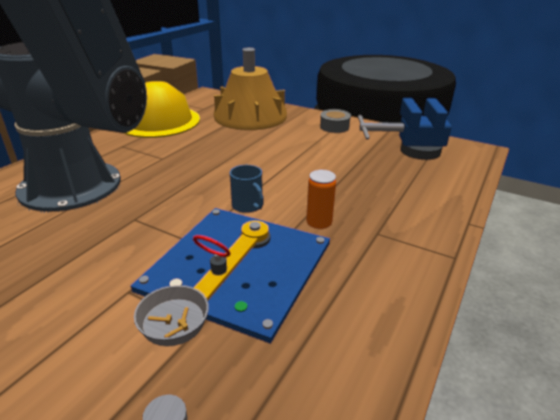

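View pics/top0.png

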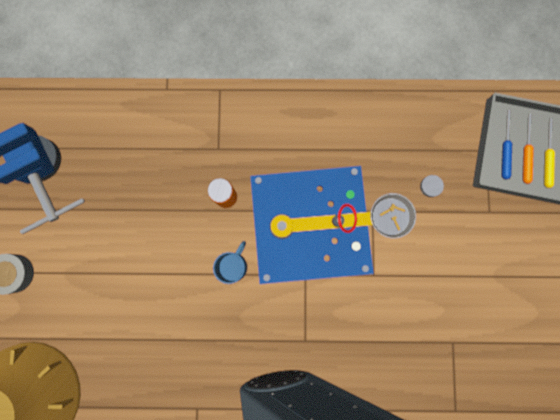

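The scene view shows the ring at about (212,246), the dish at (172,314), green at (241,306) and white at (176,283). The top view shows the pivot at (281,226), ring (347,218), green (350,194) and white (356,246). In the top view up is +x and right is −y, so green lies on the +x side and is the +20° hole. Next I measure this precisely.

```bash
python3 - <<'E'
from h import *
np.set_printoptions(precision=4,suppress=True)
s=vision.snapshot("scene"); t=vision.snapshot("top")
def blob(v,m,near,R=40):
    n,l,st,c=cv2.connectedComponentsWithStats(m.astype(np.uint8))
    k=[i for i in range(1,n) if st[i,4]>8 and np.linalg.norm(c[i]-near)<R]
    k=max(k,key=lambda i:st[i,4]); return c[k],l==k,st[k,4]
def masks(v):
    I=v["image"].astype(int); R,G,B=I[...,0],I[...,1],I[...,2]
    return (R>120)&(G<60)&(B<80), (G>R+50)&(G>B+30), (R>190)&(G>190)&(B>180)
near={"s":[(212,246),(241,306),(176,283)],"t":[(347,218),(350,194),(356,246)]}
out={}
for k,v in (("s",s),("t",t)):
    ms=masks(v)
    c,m,a=blob(v,ms[0],near[k][0]); pts=np.argwhere(ms[0]&(np.hypot(*(np.indices(m.shape)-np.array(near[k][0])[::-1,None,None]))<30))[:,::-1]
    h=cv2.convexHull(pts.astype(np.float32)); el=cv2.fitEllipse(h); print(k,"ring",el,a,len(pts))
    g,_,ag=blob(v,ms[1],near[k][1],12); w,_,aw=blob(v,ms[2],near[k][2],12)
    out[k]=(np.array(el[0]),g,w); G,W=onplane(v,g,.021),onplane(v,w,.021); 
    d=(G-W)/np.linalg.norm(G-W); x=np.array([d[1],-d[0]]); piv=(G+W)/2-x*.1832
    print(k,"green",g,ag,G,"white",w,aw,W,"sep",np.linalg.norm(G-W),"xaxis deg",np.degrees(np.arctan2(x[1],x[0])),"pivot",piv)
    for n,rr,z in (("ring_center",.156,.105),("ring_top",.171,.132)):
        print("  pred",n,piv+x*rr,proj(v,np.r_[piv+x*rr,z]))
print("tri ring",tri((s,t),(out["s"][0],out["t"][0])),"green",tri((s,t),(out["s"][1],out["t"][1])),"white",tri((s,t),(out["s"][2],out["t"][2])))
E
```

```text
s ring ((211.4734344482422, 245.4102325439453), (12.121901512145996, 36.82549285888672), 116.49971008300781) 82 143
s green [240.5227 305.8523] 88 [ 0.6313 -0.1454] white [175.587  282.0435] 46 [ 0.4975 -0.1562] sep 0.13420691938474405 xaxis deg -85.39026609918153 pivot [0.5496 0.0318]
  pred ring_center [ 0.5622 -0.1237] [211.9912 246.7186]
  pred ring_top [ 0.5634 -0.1386] [205.7197 238.5852]
t ring ((346.8596496582031, 217.8026885986328), (17.92741584777832, 27.633838653564453), 177.97634887695312) 49 89
t green [349.8333 194.0625] 48 [ 0.6292 -0.145 ] white [355.6182 245.6909] 55 [ 0.4969 -0.158 ] sep 0.1328778000662326 xaxis deg -84.38488988498491 pivot [0.5451 0.0308]
  pred ring_center [ 0.5604 -0.1244] [346.6979 217.5301]
  pred ring_top [ 0.5619 -0.1394] [354.8027 215.8229]
tri ring [ 0.5603 -0.1239  0.1071] green [ 0.6299 -0.1448  0.0197] white [ 0.4975 -0.1573  0.0218]
```

The measurements agree with each other: pivot (0.547, 0.031), plate x axis at −85°, ring centre (0.5605, −0.124, 0.106), green/white separation 134 mm. The tool can only point straight down. I'll put one finger vertically through the leaning ring, with its pad facing the top bar, and lift with a light outward press. First I move above it.

Request:
{"api": "apply_moves", "payload": {
  "motion": [
    {"tx": 0.05,"ty": -0.024,"spin": 0.04},
    {"tx": 0.1,"ty": -0.048,"spin": 0.08},
    {"tx": 0.15,"ty": -0.072,"spin": 0.12},
    {"tx": 0.2,"ty": -0.096,"spin": 0.16},
    {"tx": 0.25,"ty": -0.12,"spin": 0.16}
  ],
  "jaw": 1,
  "squeeze": 20
}}

```text
validation failed for argument at $.mo...
```

Request:
{"api": "apply_moves", "payload": {
  "motion": [
    {"tx": 0.05,"ty": -0.024,"tz": 0.0,"spin": 0.04},
    {"tx": 0.1,"ty": -0.048,"tz": 0.0,"spin": 0.08},
    {"tx": 0.15,"ty": -0.072,"tz": 0.0,"spin": 0.12},
    {"tx": 0.2,"ty": -0.096,"tz": 0.0,"spin": 0.16},
    {"tx": 0.25,"ty": -0.12,"tz": 0.0,"spin": 0.16}
  ],
  "jaw": 1,
  "squeeze": 20
}}

```text
t: 1.72
eef_pos: [0.3487, -0.3546, 0.2505]
tcp_rot: [0.999, 0.043, 0.0, 0.0]
force: [0.3, 0.1, -0.4]
opening: 0.0857
gripper_force: 0.0
```

Request:
{"api": "apply_moves", "payload": {
  "motion": [
    {"tx": 0.046,"ty": -0.032,"tz": 0.0,"spin": 0.0},
    {"tx": 0.093,"ty": -0.064,"tz": 0.0,"spin": 0.0},
    {"tx": 0.139,"ty": -0.096,"tz": 0.0,"spin": 0.0},
    {"tx": 0.185,"ty": -0.128,"tz": 0.0,"spin": 0.0},
    {"tx": 0.232,"ty": -0.16,"tz": 0.0,"spin": 0.0}
  ]
}}

```text
t: 2.35
eef_pos: [0.5661, -0.175, 0.2504]
tcp_rot: [0.999, 0.043, 0.0, 0.0]
force: [-0.3, -0.3, 0.9]
opening: 0.0856
gripper_force: 0.0
```

```bash
python3 - <<'E'
from h import *
s=vision.snapshot("scene"); cv2.imwrite("pics/s1.png",cv2.resize(s["image"][40:340,100:400,::-1],None,fx=2,fy=2,interpolation=cv2.INTER_CUBIC))
o=status.get_obs(); print(o["eef_pos"],o["tcp_rot"],o["t"],o["force"])
E
```

```text
[ 0.56980438 -0.17109306  0.25027251] [ 9.99003112e-01  4.46222563e-02  1.16409969e-03 -5.30501832e-04] 2.4 [-1.47763027  5.50334036 -1.15955808]
```

View pics/s1.png

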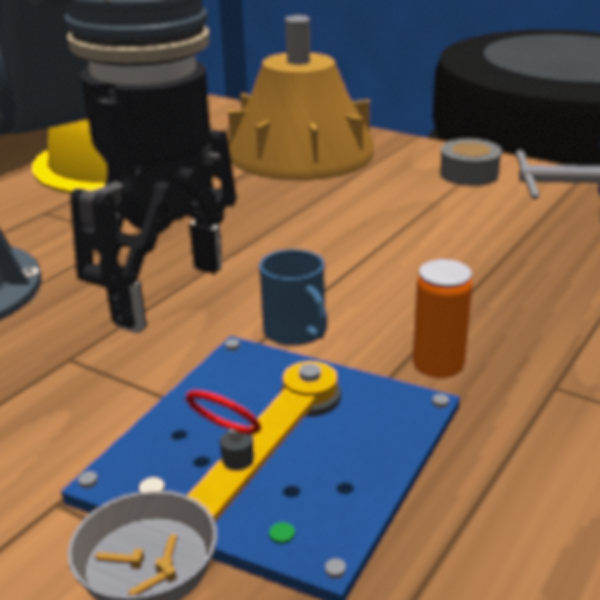

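The crop shows both fingers above the arm, the inner one at about (207,255) and the outer at (130,310). The ring at (222,410) leans outward, as stated. I descend to just above the ring and settle.

Request:
{"api": "apply_moves", "payload": {
  "motion": [
    {"tx": 0.0,"ty": 0.0,"tz": 0.03,"spin": 0.0},
    {"tx": 0.0,"ty": 0.0,"tz": 0.06,"spin": 0.0},
    {"tx": 0.0,"ty": 0.0,"tz": 0.085,"spin": 0.0},
    {"tx": 0.0,"ty": 0.0,"tz": 0.085,"spin": 0.0}
  ]
}}

```text
t: 2.9
eef_pos: [0.5639, -0.1761, 0.1638]
tcp_rot: [0.999, 0.043, -0.002, -0.001]
force: [0.4, -0.9, 0.2]
opening: 0.0856
gripper_force: 0.0
```

```bash
python3 - <<'E'
from h import *
s=vision.snapshot("scene"); cv2.imwrite("pics/s2.png",cv2.resize(s["image"][130:330,120:320,::-1],None,fx=3,fy=3,interpolation=cv2.INTER_CUBIC))
o=status.get_obs(); print(o["eef_pos"],o["tcp_rot"],o["t"],o["force"])
p=o["eef_pos"]; u=np.array([.0872,-.9962]); e=np.array([.9962,.0872]); d=p[:2]-[.547,.031]; print("r,t",d@u,d@e)
for rr in (-.0428,.0428): 
    for t in (-.011,.011): print(rr,t,(proj(s,np.r_[p[:2]+rr*u+t*e,p[2]-.019])-[120,130])*3)
E
```

```text
[ 0.56466067 -0.17637628  0.16527892] [ 9.99058909e-01  4.33715690e-02 -4.07282779e-04 -1.94464924e-04] 2.95 [-0.01278235 -0.71411316  0.00494618]
r,t 0.20812826421328642 -0.0004896479189377655
-0.0428 -0.011 [239.88887734 293.31261383]
-0.0428 0.011 [274.36603966 303.5942502 ]
0.0428 -0.011 [142.04938194 383.29391351]
0.0428 0.011 [178.89906172 395.75689039]
```

View pics/s2.png

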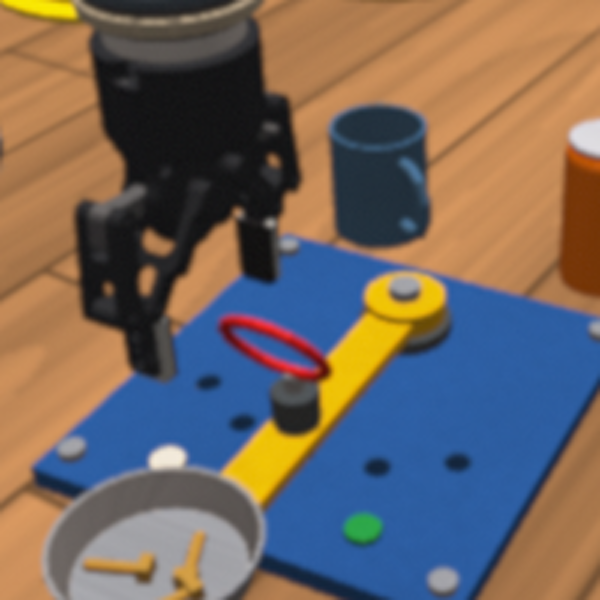

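The crop shows the inner finger tip at about (258,278), above the ring opening at (275,345). The open tips stand only about 8 mm ahead of the TCP. The pad stops about 35 mm above the tip, with a step behind it. I descend through the ring.

Request:
{"api": "apply_moves", "payload": {
  "motion": [
    {"tx": 0.0,"ty": -0.001,"tz": 0.014,"spin": 0.0},
    {"tx": 0.0,"ty": -0.001,"tz": 0.028,"spin": 0.0},
    {"tx": 0.0,"ty": -0.001,"tz": 0.04,"spin": 0.0},
    {"tx": 0.0,"ty": -0.001,"tz": 0.04,"spin": 0.0}
  ]
}}

```text
t: 3.45
eef_pos: [0.5642, -0.1752, 0.1241]
tcp_rot: [0.999, 0.043, -0.001, -0.0]
force: [-0.6, -0.0, 0.2]
opening: 0.0857
gripper_force: 0.0
```

Request:
{"api": "apply_moves", "payload": {
  "motion": [
    {"tx": 0.0,"ty": 0.0,"tz": 0.008,"spin": 0.0},
    {"tx": 0.0,"ty": 0.0,"tz": 0.016,"spin": 0.0},
    {"tx": 0.0,"ty": 0.0,"tz": 0.024,"spin": 0.0},
    {"tx": 0.0,"ty": 0.0,"tz": 0.024,"spin": 0.0}
  ]
}}

```text
t: 3.95
eef_pos: [0.5643, -0.1752, 0.1005]
tcp_rot: [0.999, 0.043, -0.001, -0.0]
force: [0.5, -0.3, -0.2]
opening: 0.0851
gripper_force: 0.0
```

```bash
python3 - <<'E'
from h import *
s=vision.snapshot("scene"); cv2.imwrite("pics/s3.png",cv2.resize(s["image"][170:310,140:280,::-1],None,fx=4,fy=4,interpolation=cv2.INTER_CUBIC))
o=status.get_obs(); print(o["eef_pos"],o["t"],o["force"])
E
```

```text
[ 0.56458596 -0.17533392  0.1010354 ] 4.0 [ 0.02112855 -0.38076862  0.36223785]
```

View pics/s3.png

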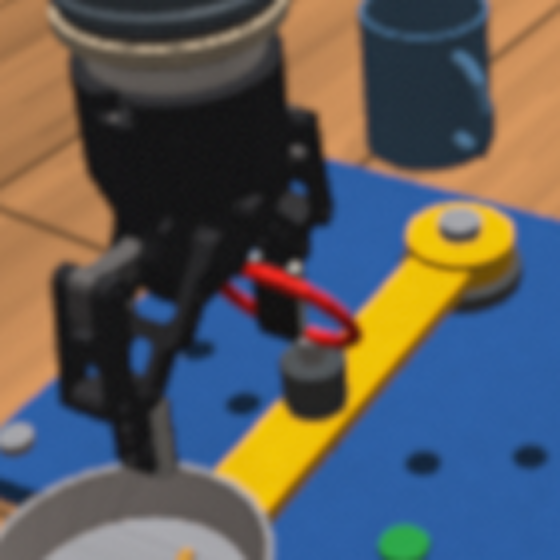

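The crop shows the finger through the ring, with its tip at about (280,330). The top bar at (285,275) lies in front of the upper pad, and there is no contact yet. Next I press outward gently.

Request:
{"api": "apply_moves", "payload": {
  "motion": [
    {"tx": 0.0,"ty": 0.001,"tz": 0.0,"spin": 0.0},
    {"tx": 0.0,"ty": 0.002,"tz": 0.0,"spin": 0.0},
    {"tx": 0.0,"ty": 0.003,"tz": 0.0,"spin": 0.0},
    {"tx": 0.0,"ty": 0.003,"tz": 0.0,"spin": 0.0}
  ]
}}

```text
t: 4.5
eef_pos: [0.5648, -0.1776, 0.1014]
tcp_rot: [0.999, 0.043, -0.0, -0.001]
force: [-0.9, 7.0, 1.4]
opening: 0.0856
gripper_force: 3.3
```

Request:
{"api": "apply_moves", "payload": {
  "motion": [
    {"tx": 0.0,"ty": 0.001,"tz": 0.0,"spin": 0.0},
    {"tx": 0.0,"ty": 0.002,"tz": 0.0,"spin": 0.0},
    {"tx": 0.0,"ty": 0.002,"tz": 0.0,"spin": 0.0}
  ]
}}

```text
t: 4.88
eef_pos: [0.5645, -0.178, 0.1012]
tcp_rot: [0.999, 0.044, -0.001, -0.002]
force: [-1.7, 17.4, 5.4]
opening: 0.0852
gripper_force: 8.3
```

Request:
{"api": "apply_moves", "payload": {
  "motion": [
    {"tx": 0.0,"ty": 0.0,"tz": -0.002,"spin": 0.0},
    {"tx": 0.0,"ty": 0.0,"tz": -0.004,"spin": 0.0},
    {"tx": 0.0,"ty": 0.0,"tz": -0.006,"spin": 0.0},
    {"tx": 0.0,"ty": 0.0,"tz": -0.006,"spin": 0.0}
  ]
}}

```text
t: 5.38
eef_pos: [0.5638, -0.178, 0.1061]
tcp_rot: [0.999, 0.044, -0.002, -0.002]
force: [-1.7, 15.0, -6.5]
opening: 0.0856
gripper_force: 7.4
```

```bash
cat > ring.py <<'E'
from h import *
s=vision.snapshot("scene"); I=s["image"].astype(int); R,G,B=I[...,0],I[...,1],I[...,2]
m=(R>120)&(G<60)&(B<80); m[:200]=0; m[290:]=0; m[:,:185]=0; m[:,270:]=0
p=np.argwhere(m); k=(I[...,0]<60)
print("ring px n",len(p),"max row",p[:,0].max(),"max col",p[:,1].max(),"row at right end",p[p[:,1]>=p[:,1].max()-1,0].mean())
o=status.get_obs(); print(o["eef_pos"].round(4),o["t"],o["force"].round(1)); q=o["eef_pos"]
for a in (0,20): print(a,[proj(s,np.r_[.547+.156*np.cos(np.radians(a-85))+0.0315*np.cos(np.radians(a+5)),.031+.156*np.sin(np.radians(a-85))+.0315*np.sin(np.radians(a+5)),.105+l]).round(1) for l in (0,.013,.02)])
E
python3 ring.py
```

```text
ring px n 115 max row 253 max col 228 row at right end 250.0
[ 0.5638 -0.178   0.106 ] 5.425 [-0.6 15.9 -5. ]
0 [array([227.1, 251.7]), array([226.7, 245.5]), array([226.4, 242.1])]
20 [array([260.2, 253.3]), array([260.1, 247. ]), array([260. , 243.6])]
```

Vertical load is −6.5 N at a 5 mm rise, so the pin is coming up. I continue lifting.

Request:
{"api": "apply_moves", "payload": {
  "motion": [
    {"tx": 0.0,"ty": 0.0,"tz": -0.003,"spin": 0.0},
    {"tx": 0.0,"ty": 0.0,"tz": -0.006,"spin": 0.0},
    {"tx": 0.0,"ty": 0.0,"tz": -0.009,"spin": 0.0},
    {"tx": 0.0,"ty": 0.0,"tz": -0.009,"spin": 0.0}
  ]
}}

```text
t: 5.92
eef_pos: [0.5637, -0.178, 0.115]
tcp_rot: [0.999, 0.044, -0.002, -0.002]
force: [-1.7, 14.6, -7.6]
opening: 0.0852
gripper_force: 7.3
```

```bash
python3 ring.py | head -2
```

```text
ring px n 115 max row 249 max col 225 row at right end 244.0
[ 0.5637 -0.178   0.1148] 5.975 [-0.9 14.3 -7.1]
```

Request:
{"api": "apply_moves", "payload": {
  "motion": [
    {"tx": 0.0,"ty": 0.0,"tz": -0.003,"spin": 0.0},
    {"tx": 0.0,"ty": 0.0,"tz": -0.006,"spin": 0.0},
    {"tx": 0.0,"ty": 0.0,"tz": -0.008,"spin": 0.0},
    {"tx": 0.0,"ty": 0.0,"tz": -0.008,"spin": 0.0}
  ]
}}

```text
t: 6.48
eef_pos: [0.5636, -0.178, 0.1228]
tcp_rot: [0.999, 0.044, -0.002, -0.002]
force: [-1.9, 14.9, -8.5]
opening: 0.0856
gripper_force: 7.2
```

```bash
python3 ring.py | head -2
```

```text
ring px n 115 max row 245 max col 225 row at right end 239.25
[ 0.5636 -0.178   0.1227] 6.525 [-0.9 13.9 -7.9]
```

The pin is up about 21 mm. Now I swing counter-clockwise about the pivot, starting with a small step.

Request:
{"api": "apply_moves", "payload": {
  "motion": [
    {"tx": 0.0042,"ty": 0.0,"tz": 0.0,"spin": -0.02},
    {"tx": 0.0085,"ty": -0.0002,"tz": 0.0,"spin": -0.04},
    {"tx": 0.0127,"ty": -0.0004,"tz": 0.0,"spin": -0.06},
    {"tx": 0.017,"ty": -0.0007,"tz": 0.0,"spin": -0.08},
    {"tx": 0.0212,"ty": -0.001,"tz": 0.0,"spin": -0.1}
  ]
}}

```text
t: 7.15
eef_pos: [0.5843, -0.1751, 0.1224]
tcp_rot: [0.996, 0.094, -0.003, -0.002]
force: [-4.8, 15.0, -7.4]
opening: 0.0855
gripper_force: 7.5
```

```bash
python3 ring.py | head -2
```

```text
ring px n 109 max row 247 max col 234 row at right end 240.2
[ 0.5848 -0.175   0.1224] 7.2 [-3.4 15.7 -7.9]
```

The ring moves with the finger and the forces are steady. I continue.

Request:
{"api": "apply_moves", "payload": {
  "motion": [
    {"tx": 0.0053,"ty": 0.0,"tz": 0.0,"spin": -0.025},
    {"tx": 0.0106,"ty": -0.0003,"tz": 0.0,"spin": -0.05},
    {"tx": 0.0159,"ty": -0.0006,"tz": 0.0,"spin": -0.075},
    {"tx": 0.0212,"ty": -0.001,"tz": 0.0,"spin": -0.1},
    {"tx": 0.0265,"ty": -0.0017,"tz": 0.0,"spin": -0.125}
  ]
}}

```text
t: 7.82
eef_pos: [0.6098, -0.1684, 0.1222]
tcp_rot: [0.988, 0.156, -0.003, -0.003]
force: [-5.4, 14.2, -7.8]
opening: 0.0854
gripper_force: 7.3
```

```bash
python3 ring.py | head -2
```

```text
ring px n 84 max row 249 max col 246 row at right end 241.25
[ 0.6104 -0.1683  0.1222] 7.875 [-4.2 14.4 -7.9]
```

Request:
{"api": "apply_moves", "payload": {
  "motion": [
    {"tx": 0.0053,"ty": 0.0,"tz": 0.0,"spin": -0.025},
    {"tx": 0.0106,"ty": -0.0003,"tz": 0.0,"spin": -0.05},
    {"tx": 0.0159,"ty": -0.0006,"tz": 0.0,"spin": -0.075},
    {"tx": 0.0212,"ty": -0.001,"tz": 0.0,"spin": -0.1},
    {"tx": 0.0263,"ty": -0.0017,"tz": 0.0,"spin": -0.124}
  ]
}}

```text
t: 8.5
eef_pos: [0.6341, -0.1588, 0.122]
tcp_rot: [0.976, 0.217, -0.003, -0.003]
force: [-7.7, 13.2, -7.2]
opening: 0.0852
gripper_force: 7.3
```

```bash
python3 ring.py; python3 - <<'E'
from h import *
s=vision.snapshot("scene"); cv2.imwrite("pics/s4.png",cv2.resize(s["image"][170:350,140:340,::-1],None,fx=3,fy=3,interpolation=cv2.INTER_CUBIC))
o=status.get_obs(); d=o["eef_pos"][:2]-[.547,.031]; print(np.degrees(np.arctan2(d[1],d[0]))+85,np.linalg.norm(d), 2*np.degrees(np.arctan2(o["tcp_rot"][1],o["tcp_rot"][0])))
E
```

```text
ring px n 48 max row 249 max col 260 row at right end 241.0
[ 0.6347 -0.1586  0.122 ] 8.55 [-6.7 13.1 -7.5]
0 [array([227.1, 251.7]), array([226.7, 245.5]), array([226.4, 242.1])]
20 [array([260.2, 253.3]), array([260.1, 247. ]), array([260. , 243.6])]
19.77370936044106 0.20881337731623653 25.070552916249778
```

View pics/s4.png

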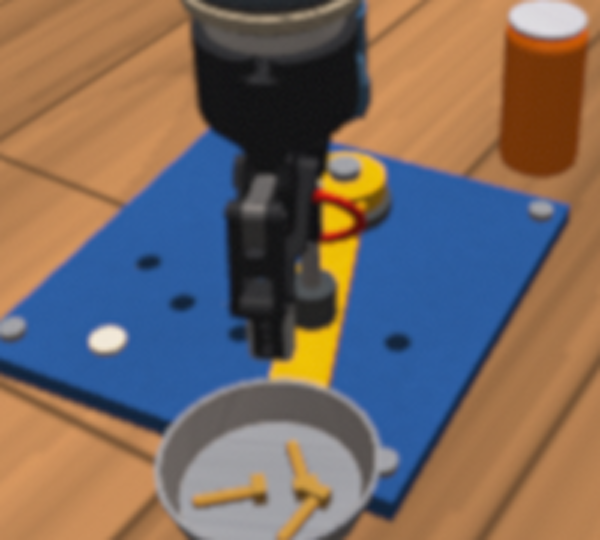

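The crop shows the arm at the +20° hole. Green is hidden under the arm and dish, the next free hole is at (397,342), and the pin shaft stands raised above the barrel at (312,290). I lower the pin with the finger.

Request:
{"api": "apply_moves", "payload": {
  "motion": [
    {"tx": 0.0,"ty": 0.0,"tz": 0.004,"spin": 0.0},
    {"tx": 0.0,"ty": 0.0,"tz": 0.008,"spin": 0.0},
    {"tx": 0.0,"ty": 0.0,"tz": 0.012,"spin": 0.0},
    {"tx": 0.0,"ty": 0.0,"tz": 0.012,"spin": 0.0}
  ]
}}

```text
t: 9.1
eef_pos: [0.6341, -0.1588, 0.1099]
tcp_rot: [0.976, 0.217, -0.003, -0.003]
force: [-7.3, 12.9, -7.3]
opening: 0.0856
gripper_force: 7.5
```

```bash
python3 ring.py | head -2
```

```text
ring px n 43 max row 255 max col 259 row at right end 246.0
[ 0.6341 -0.1588  0.1101] 9.15 [-7.3 12.9 -7. ]
```

Request:
{"api": "apply_moves", "payload": {
  "motion": [
    {"tx": 0.0,"ty": 0.0,"tz": 0.003,"spin": 0.0},
    {"tx": 0.0,"ty": 0.0,"tz": 0.006,"spin": 0.0},
    {"tx": 0.0,"ty": 0.0,"tz": 0.009,"spin": 0.0},
    {"tx": 0.0,"ty": 0.0,"tz": 0.009,"spin": 0.0}
  ]
}}

```text
t: 9.65
eef_pos: [0.6342, -0.1588, 0.1015]
tcp_rot: [0.976, 0.217, -0.003, -0.003]
force: [-7.3, 13.8, -4.5]
opening: 0.0854
gripper_force: 7.8
```

```bash
python3 ring.py | head -2
```

```text
ring px n 42 max row 259 max col 259 row at right end 249.33333333333334
[ 0.6342 -0.1588  0.1015] 9.7 [-6.9 14.4 -4.8]
```

The pin is following down into the hole. I release it by backing the finger off inward.

Request:
{"api": "apply_moves", "payload": {
  "motion": [
    {"tx": 0.0,"ty": -0.002,"tz": 0.001,"spin": 0.0},
    {"tx": 0.0,"ty": -0.004,"tz": 0.001,"spin": 0.0},
    {"tx": 0.0,"ty": -0.0055,"tz": 0.001,"spin": 0.0},
    {"tx": 0.0,"ty": -0.0055,"tz": 0.001,"spin": 0.0}
  ]
}}

```text
t: 10.2
eef_pos: [0.6342, -0.1565, 0.1026]
tcp_rot: [0.976, 0.216, 0.0, 0.0]
force: [-0.0, 0.2, -0.1]
opening: 0.085
gripper_force: 0.0
```

```bash
python3 ring.py | head -2
```

```text
ring px n 45 max row 259 max col 259 row at right end 249.33333333333334
[ 0.6342 -0.1565  0.1025] 10.25 [ 0.1 -0.2 -0.5]
```

There is no contact now. I raise the finger out of the ring.

Request:
{"api": "apply_moves", "payload": {
  "motion": [
    {"tx": 0.0,"ty": 0.0,"tz": -0.008,"spin": 0.0},
    {"tx": 0.0,"ty": 0.0,"tz": -0.016,"spin": 0.0},
    {"tx": 0.0,"ty": 0.0,"tz": -0.024,"spin": 0.0},
    {"tx": 0.0,"ty": 0.0,"tz": -0.036,"spin": 0.0},
    {"tx": 0.0,"ty": 0.0,"tz": -0.05,"spin": 0.0}
  ]
}}

```text
t: 10.88
eef_pos: [0.6341, -0.1562, 0.1533]
tcp_rot: [0.976, 0.216, 0.0, 0.0]
force: [0.4, -0.5, -0.5]
opening: 0.0857
gripper_force: 0.0
```

Request:
{"api": "apply_moves", "payload": {
  "motion": [
    {"tx": -0.02,"ty": 0.0,"tz": -0.04,"spin": 0.0},
    {"tx": -0.06,"ty": 0.0,"tz": -0.08,"spin": 0.0},
    {"tx": -0.11,"ty": 0.0,"tz": -0.1,"spin": 0.0},
    {"tx": -0.16,"ty": 0.0,"tz": -0.1,"spin": 0.0},
    {"tx": -0.2,"ty": 0.0,"tz": -0.1,"spin": 0.0}
  ]
}}

```text
t: 11.5
eef_pos: [0.4512, -0.2412, 0.2534]
tcp_rot: [0.976, 0.216, 0.0, 0.001]
force: [0.4, -1.2, 0.6]
opening: 0.0852
gripper_force: 0.0
```

```bash
python3 - <<'E'
from h import *
np.set_printoptions(precision=4,suppress=True)
s=vision.snapshot("scene"); t=vision.snapshot("top")
a=cv2.resize(s["image"][200:340,140:340,::-1],(600,420),interpolation=cv2.INTER_CUBIC); cv2.imwrite("pics/s5.png",a)
I=s["image"].astype(int); m=(I[...,0]>120)&(I[...,1]<60)&(I[...,2]<80); m[:200]=0;m[290:]=0;m[:,:185]=0;m[:,300:]=0
el=cv2.fitEllipse(cv2.convexHull(np.argwhere(m)[:,::-1].astype(np.float32))); print("ring px",el[0])
for A in (18,20,22): print(A,[proj(s,np.r_[.547+.156*np.cos(np.radians(A-85)),.031+.156*np.sin(np.radians(A-85)),.105+l]).round(1) for l in (0,.013)])
for l in ("oil_can","mug","bearing"):
    print(l,[np.round(models.find_in(v,l)[0]["at"],1) for v in (s,t)])
print(status.get_obs()["t"],status.get_obs()["force"])
E
```

```text
ring px (241.07557678222656, 250.4026641845703)
18 [array([238.1, 251.8]), array([237.8, 245.6])]
20 [array([241.4, 252.1]), array([241.1, 245.9])]
22 [array([244.6, 252.3]), array([244.4, 246. ])]
oil_can [array([322., 199.]), array([218.9, 193.7])]
mug [array([247.2, 187.1]), array([228.8, 263.7])]
bearing [array([164.1, 407.5]), array([431. , 184.9])]
11.9 [-0.7282  0.589  -0.3299]
```

View pics/s5.png

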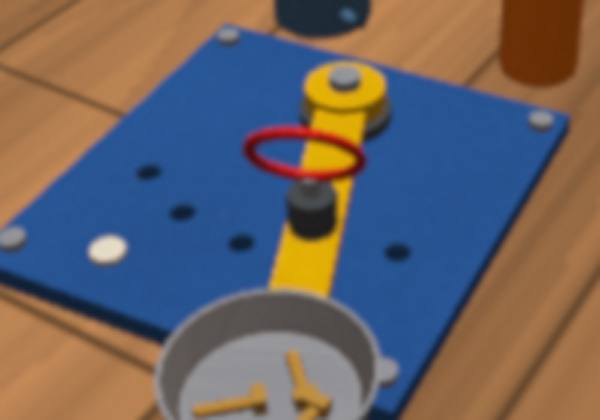

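The ring ellipse is at (241.1, 250.4). With the −1.3 px offset seen at the start, that matches 20° with the pin home to about 1 mm. The finger is out and the bystanders haven't moved, so I hand in.

```bash
python3 -c "
from h import *
print(job.sign_off())"
```

```text
the job is handed in; nothing more can be done
None
```

The job is handed in: the arm is at the green-marked hole with the pin home (to about 1 mm by camera), the finger is out of the ring and the can, mug and bearing have not moved; as the tool only points straight down, I lifted the ring by pressing the pad outward on its top bar (force readings up to about 18 N) instead of a tilted hook, and sign-off gave no verdict.

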